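# Uncap the degreaser and hold the tank lid half open

## Task

Get the degreasing tank ready for me to spray: lift the yellow cap off the blue spray can and set it, the same way up, down into the round black cap holder, leaving the can standing where it is. Then raise the tank's red self-closing lid to 50 degrees from shut, so that it still shields the wall from the spray, and keep holding it still there: it falls shut if let go, so you finish while holding it. Do not disturb the battery pack, the hex keys or the black tape.

Things in the scene. Friction and masses are not known exactly. Their poses are not given: they have to be found in the camera images.
- tank: Red open-topped steel tank, 180 (x) x 240 (y) x 90 mm high, fixed to the bench, place and yaw vary. Origin: centre of its underside; its -x side is the front (facing the robot), its +x side carries the hinge. A dirty pedal lies inside.
- lid_hinge (a point): Middle of the lid's hinge axis, on the tank's rear top edge: 90 mm behind (+x) the tank's origin and 90 mm up. The axis runs along the tank's y.
- lid_angle (a joint): Angle of the tank's red lid in rad: 0 shut (level), grows as the front edge rises, stop at 1.75; 50 degrees is 0.873. Flat plate 248 mm wide reaching 185 mm forward from the hinge axis, top 8 mm above that axis, front lip 11 mm below it. Weight (about 0.45 kg) and a light spring pull it shut from every angle; holding it takes about 2 to 4 N at the handle.
- lid: The red lid of the tank with its handle, one part. Origin: on the hinge axis (same point as point lid_hinge); x points backwards from the handle to the hinge, y along the hinge, z out of its upper face: level when shut, turning with the lid.
- lid_handle (a point): Bail handle fixed to the lid's front edge: round bar along y, 15 mm thick in its black middle 95 mm, on two 12 mm steel arms 124 mm apart. Origin: middle of the bar; x points towards the hinge. With the lid shut the bar is level, 230 mm in front of the hinge axis and 2 mm above it (92 mm over the bench), 37 mm clear of the lid's edge, nothing under it; it swings with the lid.
- can: Blue spray can with white and yellow bands, 66 mm diameter, upright, loose, about 0.35 kg. Origin: centre of its underside. The cap rests on its flat shoulder (55 mm across) 126 mm up; under the cap are a white collar (34 mm diameter, 7 mm high) and a nozzle up to 150 mm. It stands in one of two areas to the right of the tank, the holder in the other.
- cap: Yellow round cap, open below and closed at the top, 46 mm high, 45 mm outer diameter at the open foot, 42 mm at the top; about 30 g. It sits loosely on the can (lifts straight off; 2 mm play). Origin: centre of its open foot, z up to its closed top.
- cap_holder: Black round dish fixed to the bench: flange 88 mm across and 3 mm thick, on it a ring 62 mm outside and about 52 mm inside diameter with its rim at 11 mm and its inner floor at 3 mm above the bench. Origin: centre of its underside on the bench.
- battery_pack: Black battery pack of a power tool with a red catch, 69 x 116 x 53 mm, loose, bystander. Origin: centre of its underside.
- hex_keys: Hex key set in a blue holder, 97 x 100 x 26 mm, loose, bystander. Origin: centre of its underside.
- black_tape: Roll of black tape, 64 mm across, 19 mm high, loose, bystander. Origin: centre of its underside.
Mind the look-alikes: they are no part of the job. Of the things shaped like the cap, the yellow one is meant.

How it is judged (in metres and radians):
On the way:
1. the cap sits in the holder, released, with the can still standing and the lid still shut (horizontal distance between cap and cap_holder below 0.007 m and z of cap in the frame of cap_holder between 0 and 0.006 m and angle between cap's own z axis and vertical below 0.12 rad and contact force between the fingers and cap below 0.05 N and angle between can's own z axis and vertical below 0.1 rad and height (world z) of can below 0.005 m and distance of can from where it was at the start of the episode below 0.04 m and value of joint lid_angle below 0.1 rad), for 0.2 s.
At the end, for the whole second after the job is handed in: The fingers hold the lid still (over 0.7 N) at 50 degrees, 6 either way; the cap sits upright and released on the holder's floor, within 7 mm of its centre; the can stands within 40 mm, the battery pack, hex keys and black tape within 30 mm of where they were (horizontal distance between cap and cap_holder below 0.007 m and z of cap in the frame of cap_holder between 0 and 0.006 m and angle between cap's own z axis and vertical below 0.12 rad and contact force between the fingers and cap below 0.05 N and angle between can's own z axis and vertical below 0.1 rad and height (world z) of can below 0.005 m and distance of can from where it was at the start of the episode below 0.04 m and value of joint lid_angle between 0.768 and 0.978 rad and velocity of joint lid_angle between -0.05 and 0.05 rad/s and contact force between the fingers and lid above 0.7 N and distance of each of battery_pack, hex_keys, black_tape from where it was at the start of the episode below 0.03 m); the arm keeps its last pose, push and grip.
It fails at once if the can is knocked over (angle between can's own z axis and vertical above 0.5 rad).
It fails at once if a bystander is pushed away (distance of any of battery_pack, hex_keys, black_tape from where it was at the start of the episode above 0.03 m).
It also fails if it takes over 54 s, if anything falls off the work surface, if the arm or the gripper's body presses on something with over 40 N, if the wrist force passes 120 N, or if a joint passes its speed limit or range.

## Robot

A 6-joint arm with a two-finger parallel gripper is mounted at the origin on a cart in front of the work surface, level with it; the furniture and walls round the work are solid. World frame = base frame: x ahead of the robot, y to its left, z up, the work surface at z = 0. Lengths are in m, angles in degrees, forces in N, time in s.
With the tool pointing down it reaches from about 0.3 to 0.75 m from the base axis. Payload 8.5 kg.
Tool frame: the origin (TCP) lies between the finger pads; the fingertips stand 19 mm ahead of it and the grasp point (between the pads) is the TCP; z points along the fingers, y is the line along which they close (so a half turn about z gives the same grasp; the last joint's range is limited). The gripper opens to 85 mm and grips with 20 to 120 N. Pads are 22 mm wide; open, the fingers measure 114 mm over their backs; the gripper's body (76 mm by 85 mm) begins 54 mm behind the grasp point. The pads swing forward as they close: fully open they stand 13 mm farther back than shut.
Start: joints at [57.164, 21.807, 74.336, -0, 83.858, -12.336], TCP at [0.193, 0.515, 0.25] pointing down, gripper open.
Joint ranges: [-178.18, 178.18], [-50.72, 133.34], [12.68, 142.11], [-81.47, 261.47], [9.98, 163.14], [-165.26, 165.26]. Speed limits (degrees/s): [136.94, 136.94, 180, 180, 180, 180].

## Interface

Orientations are given as a 3x3 rotation matrix whose columns are the frame's x, y, z axes.
In Python, from rig import env, optics gives the robot as it stands.
- The arm moves only by the tool arm_command, never from a script. Its argument "commands" is one flat list of numbers, 7 for each row, row after row: the closure, from -1 (fully open) to 1 (shut), so that 0 is half open, then the shift along the tool's x, y, z as a fraction of full scale, then the turn, a rotation vector about the tool's x, y, z as a fraction of full scale. A call has 1 to 12 rows; each row is the pose to reach, as a shift and turn from the pose commanded when the call began, along the tool's axes at that moment; what a row does not reach only later rows make up. Full scale, the value 1, is 500 mm for a shift and 120 degrees for a turn. A row lasts 1/12 s, in which the tool goes at most 41.7 mm and 7.16 degrees, less where a joint would pass 70% of its speed; a pose out of reach is approached as far as the arm can. A call with a number of a shift or a turn outside -1 to 1 is refused whole. A call with a gripper value outside its range is refused whole. The fingers move at their own pace and stop on an object; "newtons" is the grip in N (left out, the last holds). Time passes only in rows, so rows that repeat a pose let the fingers close. It gives the time, the measured TCP pose, the force, the opening and the grip force at its end, in the units of the state.
- env.observe(): the state, without advancing time (a new reading comes with each control period).
- optics.get_image(name): name is "scene" or "top"; returns a dict with "image" (384x512x3 uint8, red, green, blue), "intrinsics" (3x3 intrinsics, pixels), "origin" and "orientation" of the camera in the world. Camera axes: x right, y down, z forward; pixel columns grow to the right and rows downward; lengths in m; the calibration is good to about 2 mm. A picture is of the moment at which its call begins. There is no depth.
- env.close_job(): hands the job in; it is judged then, once.
The state is a dict: "time_s": time; "q": joint angles; "qvel": joint speeds; "joint_efforts": joint torques, N m; "position": TCP position; "tool_rot": TCP orientation; "ft_force": force on the tool from outside, world axes, zero at the start; "wrist_torque": the same for the moment, N m; "grip_width": finger opening in m; "gripper_force": force on a finger pad.
Only numpy, scipy, OpenCV 4.12 (cv2) and the standard library are available. Lean on these libraries where they do the work, as an engineer would, in place of code of your own. Each camera call takes 0.05 s, during which the arm holds its last target. There are 200 camera calls.

## Working session

There is one attempt and no reset: what is moved stays moved. The work goes in short steps, Python scripts to look and compute and a tool call to move; the robot and the scene stay as the last step left them, time stands still between calls to the robot, and variables do not carry over. Pictures are saved under pics/ and viewed, at most 10 in all, crops included, and the job is handed in when it is done.

Besides the shell and the picture viewer there is one more tool, called after "Request:" by a JSON object that holds its "method" and its "body". arm_command: Moves the arm, as the interface text tells. Shift numbers are shares of 500 mm and turn numbers shares of 120 degrees, none past 1 either way. Its arguments: {"type":"object","properties":{"commands":{"type":"array","items":{"type":"number"}},"newtons":{"type":"number"}},"required":["commands"]}

```bash
mkdir -p pics
cat > h.py <<'E'
import numpy as np, cv2
from rig import env, optics
def snap(name,fn=None,crop=None,k=1):
    d=optics.get_image(name)
    im=cv2.cvtColor(d["image"],cv2.COLOR_RGB2BGR)
    if crop: x0,y0,x1,y1=crop; im=im[y0:y1,x0:x1]
    if k!=1: im=cv2.resize(im,None,fx=k,fy=k,interpolation=cv2.INTER_CUBIC)
    if fn: cv2.imwrite("pics/"+fn,im)
    return d
def ground(d,u,v,z):
    r=np.array(d["orientation"])@np.linalg.inv(d["intrinsics"])@[u,v,1]
    o=np.array(d["origin"]); return o+r*(z-o[2])/r[2]
def proj(d,p):
    c=np.array(d["intrinsics"])@np.array(d["orientation"]).T@(np.array(p)-d["origin"]); return c[:2]/c[2]
E
python3 - <<'E'
from h import *
import pickle
a=snap("top","top0.png",k=1.5);b=snap("scene","scene0.png",k=1.5)
pickle.dump((a,b),open("d0.pkl","wb"))
for d in(a,b):print(np.round(d["intrinsics"],1),np.round(d["origin"],3),np.round(d["orientation"],3))
s=env.observe();print(s["time_s"],np.round(s["tool_rot"],3),s["position"],s["grip_width"])
E
```

```text
[[366.1   0.  262.5]
 [  0.  366.1 188.6]
 [  0.    0.    1. ]] [0.112 0.047 1.358] [[ 0.272 -0.9    0.341]
 [-0.962 -0.253  0.101]
 [-0.004 -0.355 -0.935]]
[[468.8   0.  254.5]
 [  0.  468.8 193.3]
 [  0.    0.    1. ]] [-0.189 -0.767  0.662] [[ 0.789 -0.263  0.556]
 [-0.615 -0.342  0.711]
 [ 0.003 -0.902 -0.431]]
0.1 [[-0.937  0.35  -0.001]
 [ 0.35   0.937 -0.001]
 [ 0.    -0.001 -1.   ]] [0.19247565 0.51496532 0.24979622] 0.08498636320706557
```

View pics/top0.png

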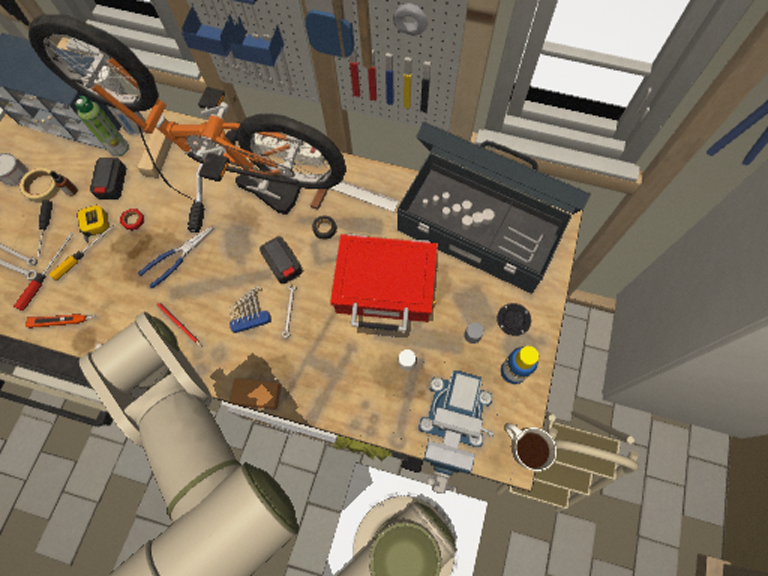

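View pics/scene0.png

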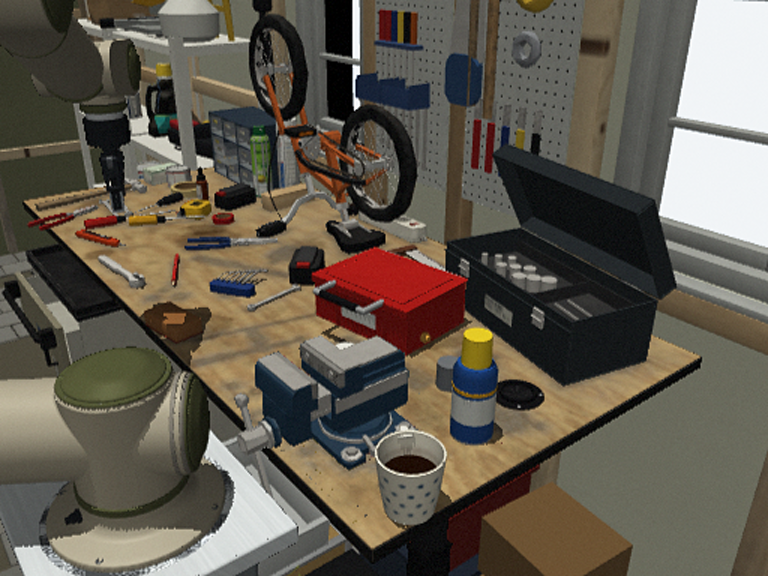

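The top view (1.5x) shows the blue can with the yellow cap at (529,356) and the black holder at (514,319). The tank is at (385,275) with its handle bar at (380,328), and the vise is at (455,410). There are three cap-shaped things: yellow (529,356), grey (475,332) and white (407,358). The yellow one on the can is the one meant. I'll confirm that with enlarged crops.

Run:
```python
from h import *
import pickle
a,b=pickle.load(open("d0.pkl","rb"))
def C(d,fn,x0,y0,x1,y1,k):
    im=cv2.cvtColor(d["image"],cv2.COLOR_RGB2BGR)[y0:y1,x0:x1]
    cv2.imwrite("pics/"+fn,cv2.resize(im,None,fx=k,fy=k,interpolation=cv2.INTER_CUBIC))
C(a,"topc.png",215,150,375,260,5)
C(b,"scenec.png",200,160,370,300,4.5)
```

```text
(no output)
```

View pics/topc.png

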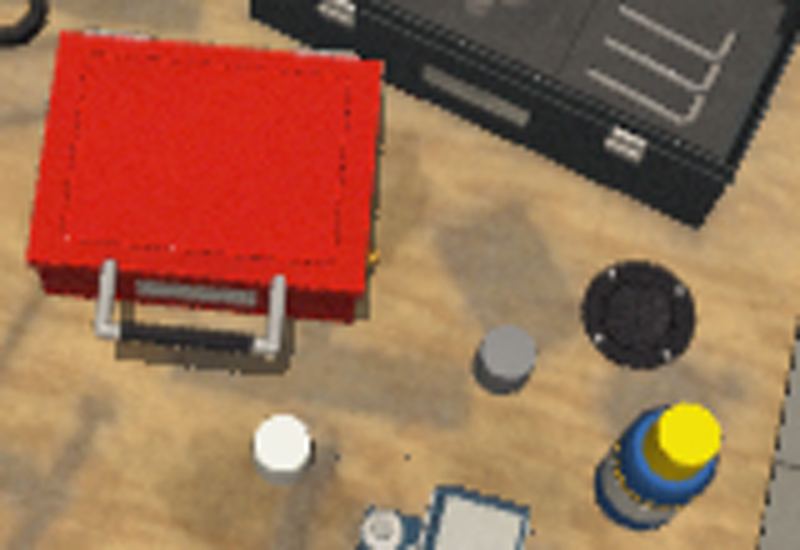

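View pics/scenec.png

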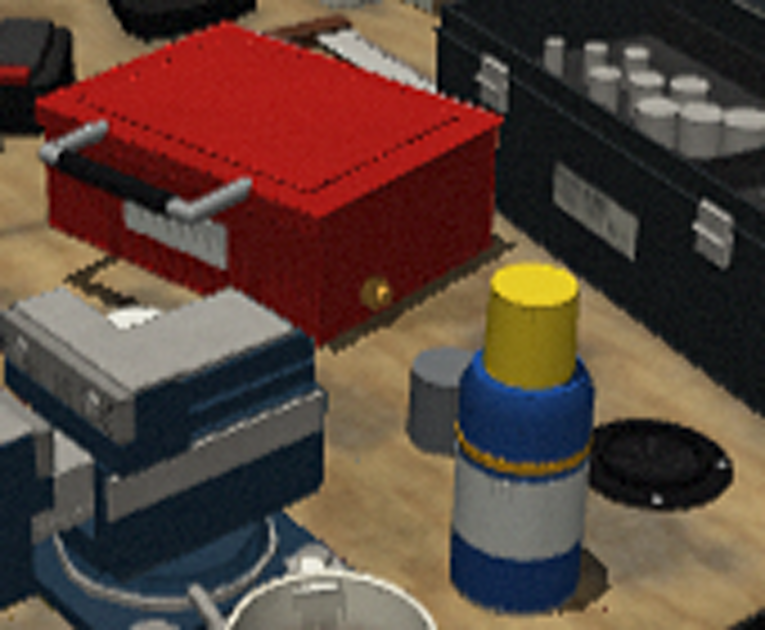

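The crops confirm it: the yellow cap on the blue can has its top centre at topc (689,436) and scenec (535,285). The holder is at topc (639,314) and the bar middle at topc (186,338). Next I'll turn these into positions.

Run:
```python
from h import *
import pickle
a,b=pickle.load(open("d0.pkl","rb"))
T=lambda u,v,z:print(np.round(ground(a,215+u/5,150+v/5,z),4),end=' ')
S=lambda u,v,z:print(np.round(ground(b,200+u/4.5,160+v/4.5,z),4))
T(689,436,.172);S(535,285,.172)
T(639,314,.003);S(660,463,.003)
T(186,338,.092);S(113,180,.092)
T(108,331,.092);S(48,152,.092)
T(264,347,.092);S(180,210,.092)
print("lid")
for p in[(62,31),(383,62),(363,293),(30,262)]:T(*p,.098);print()
print("white,grey");T(283,443,.046);T(508,352,.046)
print("vise");T(480,490,.1)
```

```text
[ 0.46   -0.1582  0.172 ] [ 0.4604 -0.1602  0.172 ]
[ 0.5936 -0.1324  0.003 ] [ 0.5955 -0.1371  0.003 ]
[0.4562 0.1888 0.092 ] [0.4562 0.1889 0.092 ]
[0.446  0.2443 0.092 ] [0.4465 0.2461 0.092 ]
[0.4649 0.1331 0.092 ] [0.4648 0.1318 0.092 ]
lid
[0.6621 0.3476 0.098 ] 
[0.7031 0.1058 0.098 ] 
[0.5215 0.0748 0.098 ] 
[0.4789 0.3134 0.098 ] 
white,grey
[0.4116 0.1035 0.046 ] [ 0.5231 -0.039   0.046 ] vise
[ 0.4044 -0.0388  0.1   ]
```

```bash
cat >> h.py <<'E'
from scipy.spatial.transform import Rotation as R
def plan(p,yaw):
    """shift & turn fractions to put TCP at p, tool down, closing axis at yaw (deg)"""
    s=env.observe(); M=np.array(s["tool_rot"]); y=np.deg2rad(yaw)
    Y=np.array([np.cos(y),np.sin(y),0]); Z=np.array([0,0,-1.]); X=np.cross(Y,Z)
    best=M.T@np.stack([X,Y,Z],1)
    print("t",s["time_s"],"pos",np.round(s["position"],4),"shift",np.round(M.T@(np.array(p)-s["position"])/.5,4),
      "turn",np.round(R.from_matrix(best).as_rotvec(degrees=True)/120,4))
E
python3 - <<'E'
from h import *
import pickle
a,b=pickle.load(open("d0.pkl","rb"))
for p in[(250,10),(698,225),(545,130)]:print(ground(a,215+p[0]/5,150+p[1]/5,0))
p,q=[ground(a,215+u/5,150+v/5,0)[:2] for u,v in[(250,10),(698,225)]]
y=np.rad2deg(np.arctan2(*(p-q)[::-1]));print("yaw",y)
n=np.array([-(p-q)[1],(p-q)[0]]);n/=np.linalg.norm(n);print("dist holder-box",n@(np.array([.5945,-.134])-q))
plan([.46,-.159,.25],-50);plan([.46,-.159,.25],-60);plan([.46,-.159,.25],-67)
E
```

```text
[0.76512355 0.22746027 0.        ]
[ 0.67914395 -0.1629967   0.        ]
[ 0.725914   -0.02968188  0.        ]
yaw 77.58151461980641
dist holder-box 0.08889928198770448
t 0.1 pos [0.1925 0.515  0.2498] shift [-9.7320e-01 -1.0752e+00  7.0000e-04] turn [-5.000e-04  5.000e-04  9.959e-01]
t 0.1 pos [0.1925 0.515  0.2498] shift [-9.7320e-01 -1.0752e+00  7.0000e-04] turn [-5.0000e-04  6.0000e-04  1.0792e+00]
t 0.1 pos [0.1925 0.515  0.2498] shift [-9.7320e-01 -1.0752e+00  7.0000e-04] turn [-4.0000e-04  6.0000e-04  1.1375e+00]
```

Request:
{"method": "arm_command", "body": {"commands": [-1,-0.5,-0.55,0,0,0,0,-1,-0.5,-0.55,0,0,0,0,-1,-0.5,-0.55,0,0,0,0,-1,-0.5,-0.55,0,0,0,0,-1,-0.5,-0.55,0,0,0,0,-1,-0.5,-0.55,0,0,0,0,-1,-0.5,-0.55,0,0,0,0,-1,-0.5,-0.55,0,0,0,0,-1,-0.5,-0.55,0,0,0,0], "newtons": 20}}

```text
time_s: 0.85
position: [0.3305, 0.168, 0.2503]
tool_rot: [[-0.937, 0.35, 0.0], [0.35, 0.937, -0.0], [-0.0, -0.0, -1.0]]
ft_force: [0.8, 0.5, -0.2]
grip_width: 0.0856
gripper_force: 0.0
```

Request:
{"method": "arm_command", "body": {"commands": [-1,-0.473,-0.525,0,0,0,0,-1,-0.473,-0.525,0,0,0,0,-1,-0.473,-0.525,0,0,0,0,-1,-0.473,-0.525,0,0,0,0,-1,-0.473,-0.525,0,0,0,0,-1,-0.473,-0.525,0,0,0,0,-1,-0.473,-0.525,0,0,0,0,-1,-0.473,-0.525,0,0,0,0,-1,-0.473,-0.525,0,0,0,0,-1,-0.473,-0.525,0,0,0,0,-1,-0.473,-0.525,0,0,0,0,-1,-0.473,-0.525,0,0,0,0]}}

```text
time_s: 1.85
position: [0.4596, -0.1579, 0.2501]
tool_rot: [[-0.937, 0.35, -0.001], [0.35, 0.937, 0.001], [0.001, 0.0, -1.0]]
ft_force: [-1.0, 0.7, -0.3]
grip_width: 0.0855
gripper_force: 0.0
```

Run:
```python
from h import *
snap("scene","s1.png",(200,60,400,250),3.0)
plan([.46,-.159,.159],69.5)
```

```text
t 1.9 pos [ 0.4597 -0.1576  0.2503] shift [-0.0017 -0.0024  0.1826] turn [ 0.0001 -0.0002  0.0005]
```

View pics/s1.png

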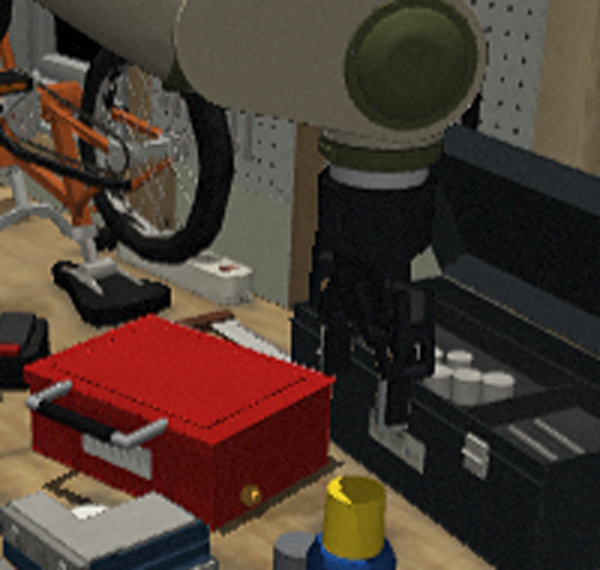

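The gripper hangs above and near the can: fingers around (395,410), yellow cap at (355,495). I'll compare that with the projected TCP.

Run:
```python
from h import *
s=env.observe();M=np.array(s["tool_rot"]);p=np.array(s["position"])
d=snap("scene");t=snap("top","t2.png",(270,160,390,260),5)
for o in(-.05,0,.05):
  q=p+M@[0,o,.015]; print((proj(d,q)-[200,60])*3,proj(t,q), (proj(t,q)-[270,160])*5)
```

```text
[390.4733875  440.63441455] [371.04506089 241.86408979] [505.22530444 409.32044893]
[358.85690048 409.20504984] [357.1681092  232.56980859] [435.84054598 362.84904295]
[329.90429794 380.4238034 ] [343.54650122 223.44654739] [367.73250611 317.23273697]
```

View pics/t2.png

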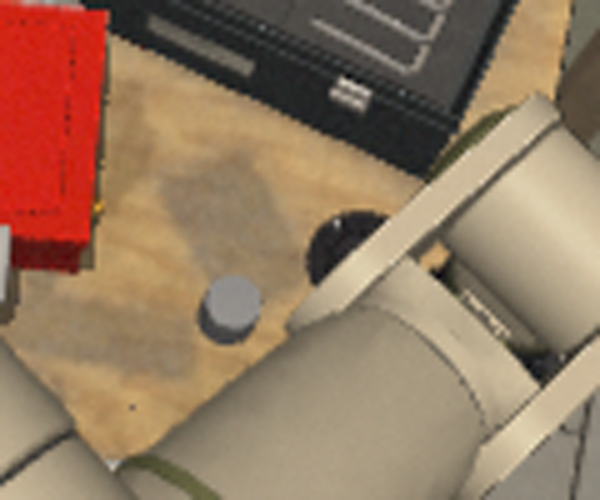

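The top view is blocked by the arm. The near finger in the scene view agrees with its projection at (390,440), so the alignment is fine. I'll descend and grip.

Request:
{"method": "arm_command", "body": {"commands": [-1,-0.002,-0.003,0.05,0,0,0,-1,-0.002,-0.003,0.1,0,0,0,-1,-0.002,-0.003,0.15,0,0,0,-1,-0.002,-0.003,0.175,0,0,0,-1,-0.002,-0.003,0.182,0,0,0,-1,-0.002,-0.003,0.182,0,0,0,-1,-0.002,-0.003,0.182,0,0,0,-1,-0.002,-0.003,0.182,0,0,0]}}

```text
time_s: 2.67
position: [0.4609, -0.1605, 0.1605]
tool_rot: [[-0.937, 0.35, 0.002], [0.35, 0.937, -0.001], [-0.002, -0.001, -1.0]]
ft_force: [-0.3, -0.6, 0.8]
grip_width: 0.0854
gripper_force: 0.0
```

Request:
{"method": "arm_command", "body": {"commands": [0.3,0,0,0,0,0,0,0.3,0,0,0,0,0,0,0.3,0,0,0,0,0,0,0.3,0,0,0,0,0,0,0.3,0,0,0,0,0,0,0.3,0,0,0,0,0,0,0.3,0,0,0,0,0,0,0.3,0,0,0,0,0,0,0.3,0,0,0,0,0,0,0.3,0,0,0,0,0,0], "newtons": 25}}

```text
time_s: 3.5
position: [0.4608, -0.1604, 0.1598]
tool_rot: [[-0.937, 0.35, 0.001], [0.35, 0.937, -0.0], [-0.001, 0.0, -1.0]]
ft_force: [1.0, 1.5, 6.9]
grip_width: 0.0419
gripper_force: 25.2
```

Request:
{"method": "arm_command", "body": {"commands": [0.3,0,0,-0.01,0,0,0,0.3,0,0,-0.02,0,0,0,0.3,0,0,-0.04,0,0,0,0.3,0,0,-0.06,0,0,0,0.3,0,0,-0.08,0,0,0,0.3,0,0,-0.11,0,0,0,0.3,0,0,-0.14,0,0,0,0.3,0,0,-0.17,0,0,0,0.3,0,0,-0.2,0,0,0,0.3,0,0,-0.2,0,0,0,0.3,0,0,-0.2,0,0,0]}}

```text
time_s: 4.42
position: [0.4604, -0.1606, 0.2595]
tool_rot: [[-0.937, 0.35, 0.001], [0.35, 0.937, -0.001], [-0.001, -0.001, -1.0]]
ft_force: [0.1, -0.3, -0.7]
grip_width: 0.0415
gripper_force: 25.5
```

Run:
```python
from h import *
snap("scene","s3.png",(240,100,400,300),3.0)
plan([.5945,-.135,.12],69.5)
```

```text
t 4.4667 pos [ 0.4602 -0.1604  0.2588] shift [-0.2341  0.1417  0.2773] turn [-0.     -0.0004 -0.0001]
```

View pics/s3.png

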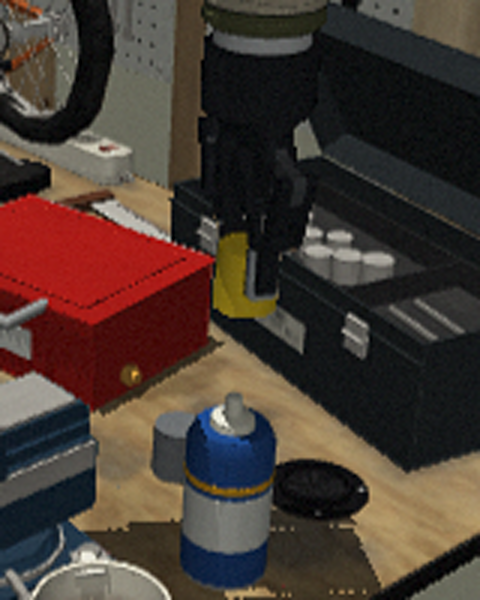

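The cap is held upright at (245,275) and the can stands uncapped with its nozzle at (235,408). I'll move above the holder and refine the holder centre by fitting its dark blob.

Request:
{"method": "arm_command", "body": {"commands": [0.3,-0.05,0.03,0,0,0,0,0.3,-0.1,0.06,0,0,0,0,0.3,-0.15,0.09,0,0,0,0,0.3,-0.2,0.12,0,0,0,0,0.3,-0.234,0.142,0,0,0,0,0.3,-0.234,0.142,0.06,0,0,0,0.3,-0.234,0.142,0.12,0,0,0,0.3,-0.234,0.142,0.18,0,0,0,0.3,-0.234,0.142,0.24,0,0,0,0.3,-0.234,0.142,0.28,0,0,0,0.3,-0.234,0.142,0.28,0,0,0,0.3,-0.234,0.142,0.28,0,0,0]}}

```text
time_s: 5.47
position: [0.5944, -0.1348, 0.1182]
tool_rot: [[-0.937, 0.35, -0.003], [0.35, 0.937, 0.001], [0.003, 0.0, -1.0]]
ft_force: [0.2, -0.6, -0.8]
grip_width: 0.0423
gripper_force: 25.5
```

Run:
```python
from h import *
import pickle
a,b=pickle.load(open("d0.pkl","rb"))
from scipy.optimize import minimize
th=np.linspace(0,2*np.pi,120,endpoint=False)
def dark(d,c):
    g=cv2.cvtColor(d["image"],cv2.COLOR_RGB2GRAY); m=(g<70).astype(np.uint8)
    m=cv2.morphologyEx(m,cv2.MORPH_CLOSE,np.ones((3,3)))
    n,l,st,ce=cv2.connectedComponentsWithStats(m); k=l[int(c[1]),int(c[0])]
    print(st[k],ce[k]); return (l==k)
for d,c,z0 in((a,(342.8,212.8),.003),(b,(346.7,262.9),.003)):
    M=dark(d,c); ctr,_=cv2.findContours(M.astype(np.uint8),0,1); ctr=max(ctr,key=len)
    e=cv2.fitEllipse(ctr); print(e, ground(d,*e[0],.0025))
    X=np.array([proj(d,[.5945+.044*np.cos(t),-.135+.044*np.sin(t),.003]) for t in th]); print("pred ellipse",cv2.fitEllipse(X.astype(np.float32)))
snap("scene","s4.png",(260,120,420,300),3.3)
plan([.5945,-.135,.038],69.5)
```

```text
[331 203  23  21 370] [342.17837838 212.71621622]
((342.1681213378906, 212.73233032226562), (19.896915435791016, 21.79617691040039), 103.55316925048828) [ 0.59337602 -0.13002025  0.0025    ]
pred ellipse ((343.53314208984375, 212.88156127929688), (21.35500717163086, 23.368640899658203), 119.4056625366211)
[ 290  240   73   34 1334] [325.52398801 257.5922039 ]
((325.0038146972656, 256.99078369140625), (24.203855514526367, 73.83418273925781), 103.76004791259766) [ 0.57254019 -0.08483677  0.0025    ]
pred ellipse ((345.85430908203125, 262.9950866699219), (19.493711471557617, 36.09549331665039), 97.9913558959961)
t 5.5167 pos [ 0.5951 -0.1351  0.1197] shift [ 0.0013 -0.0003  0.1634] turn [-0.      0.0001 -0.    ]
```

View pics/s4.png

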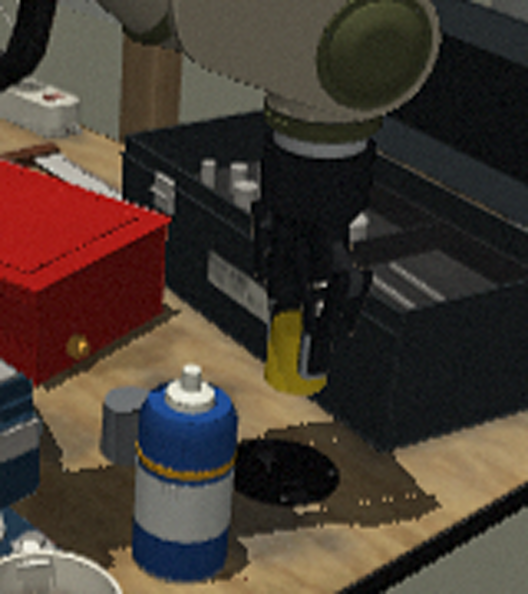

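The cap hangs at (296,350), above the holder at (285,472), and the can stands. Next I'll compare the cap in hand with the holder, using the same pixel convention for both.

Run:
```python
from h import *
import pickle
a,b=pickle.load(open("d0.pkl","rb"))
f=lambda u,k,o:(u+.5)/k-.5+o
print("holder top",ground(a,f(639,5,215),f(315,5,150),.0025))
for u,v in((660,463),): print("holder scene",ground(b,f(u,4.5,200),f(v,4.5,160),.0025))
print("holder s4 edge",ground(b,f(339,3.3,260)-18.05,f(472,3.3,120),.0025))
print("cap top",ground(a,f(689,5,215),f(436,5,150),.172),ground(b,f(535,4.5,200),f(285,4.5,160),.172))
d=snap("scene");g=d["image"].astype(int)
m=((g[...,0]>90)&(g[...,1]>80)&(g[...,2]<50)); m[:220-20]=0
ys,xs=np.nonzero(m[:, 325:375]);xs=xs+325
print(xs.min(),xs.max(),ys.min(),ys.max())
for z in(.087,.1):
  c=env.observe()["position"];print("pred cap",proj(d,[c[0],c[1],z]))
for y in range(225,242):
  r=xs[ys==y]; print(y,r.min() if len(r) else None,r.max() if len(r) else None,end='; ')
# holder inner floor/rim rows
gray=cv2.cvtColor(d["image"],cv2.COLOR_RGB2GRAY)
print("\n",proj(d,[.5945,-.135,.0025])); print(gray[263,325:372]); print(gray[245:285,352])
```

```text
holder top [ 0.59414249 -0.13077558  0.0025    ]
holder scene [ 0.59666048 -0.13485657  0.0025    ]
holder s4 edge [ 0.59220109 -0.13242789  0.0025    ]
cap top [ 0.46091825 -0.15666965  0.172     ] [ 0.46097188 -0.15852378  0.172     ]
325 374 214 383
pred cap [349.09833737 233.40733033]
pred cap [349.58512133 228.72896916]
225 341 350; 226 341 350; 227 341 349; 228 341 349; 229 341 349; 230 341 349; 231 341 349; 232 340 349; 233 340 350; 234 341 358; 235 342 358; 236 343 357; 237 345 357; 238 347 355; 239 None None; 240 None None; 241 None None; 
 [345.73228975 262.82447439]
[79 76 73 47 49 95  9 14  5  6  4 10  9 12  6 11 14  8 10  7  4  7  8  8
  7 11  8  4  6 10  7  5  8 12 30 54 26 27 61 59 60 59 55 54 50 53 54]
[141 143 157 139  57  57  60  54  53  50   7  10   7   4   2   4   8   9
   4  15   8  14   4  14  21  19  15  16  70 129  44  48  46  47  62 108
 107 111 124 121]
```

Request:
{"method": "arm_command", "body": {"commands": [0.3,0.003,0.002,0.03,0,0,0,0.3,0.003,0.002,0.06,0,0,0,0.3,0.003,0.002,0.09,0,0,0,0.3,0.003,0.002,0.11,0,0,0,0.3,0.003,0.002,0.13,0,0,0,0.3,0.003,0.002,0.14,0,0,0,0.3,0.003,0.002,0.145,0,0,0,0.3,0.003,0.002,0.145,0,0,0,0.3,0.003,0.002,0.145,0,0,0]}}

```text
time_s: 6.32
position: [0.5942, -0.1336, 0.0474]
tool_rot: [[-0.937, 0.35, 0.001], [0.35, 0.937, -0.0], [-0.001, -0.0, -1.0]]
ft_force: [-1.1, 0.6, -0.6]
grip_width: 0.0421
gripper_force: 25.5
```

Request:
{"method": "arm_command", "body": {"commands": [0.3,0,0,0.003,0,0,0,0.3,0,0,0.006,0,0,0,0.3,0,0,0.009,0,0,0,0.3,0,0,0.012,0,0,0,0.3,0,0,0.012,0,0,0,0.3,0,0,0.012,0,0,0]}}

```text
time_s: 6.82
position: [0.5939, -0.133, 0.0406]
tool_rot: [[-0.937, 0.35, -0.0], [0.35, 0.937, 0.001], [0.0, 0.001, -1.0]]
ft_force: [1.1, 3.3, 0.3]
grip_width: 0.0418
gripper_force: 25.7
```

Request:
{"method": "arm_command", "body": {"commands": [0.3,0,0.002,0.002,0,0,0,0.3,0,0.002,0.004,0,0,0,0.3,0,0.002,0.006,0,0,0,0.3,0,0.002,0.007,0,0,0,0.3,0,0.002,0.007,0,0,0,0.3,0,0.002,0.007,0,0,0]}}

```text
time_s: 7.32
position: [0.5941, -0.1325, 0.0372]
tool_rot: [[-0.937, 0.35, -0.0], [0.35, 0.937, 0.0], [0.0, -0.0, -1.0]]
ft_force: [0.9, 1.5, -0.7]
grip_width: 0.0419
gripper_force: 25.7
```

Request:
{"method": "arm_command", "body": {"commands": [0.3,0,0.001,0.001,0,0,0,0.3,0,0.001,0.002,0,0,0,0.3,0,0.001,0.002,0,0,0,0.3,0,0.001,0.002,0,0,0]}}

```text
time_s: 7.65
position: [0.5945, -0.1323, 0.0367]
tool_rot: [[-0.937, 0.35, 0.0], [0.35, 0.937, -0.001], [-0.001, -0.0, -1.0]]
ft_force: [-1.2, 0.3, 4.3]
grip_width: 0.0419
gripper_force: 26.0
```

Request:
{"method": "arm_command", "body": {"commands": [-0.2,0,0,0,0,0,0,-0.4,0,0,0,0,0,0,-0.6,0,0,0,0,0,0,-0.6,0,0,0,0,0,0,-0.6,0,0,0,0,0,0,-0.6,0,0,0,0,0,0]}}

```text
time_s: 8.15
position: [0.5944, -0.132, 0.0362]
tool_rot: [[-0.937, 0.35, -0.0], [0.35, 0.937, 0.0], [0.0, -0.0, -1.0]]
ft_force: [0.3, -0.6, -0.0]
grip_width: 0.0682
gripper_force: 0.0
```

Request:
{"method": "arm_command", "body": {"commands": [-0.6,0,0,-0.02,0,0,0,-0.6,0,0,-0.05,0,0,0,-0.6,0,0,-0.09,0,0,0,-0.6,0,0,-0.15,0,0,0,-0.6,0,0,-0.22,0,0,0,-0.6,0,0,-0.3,0,0,0,-0.6,0,0,-0.38,0,0,0,-0.6,0,0,-0.44,0,0,0,-0.6,0,0,-0.44,0,0,0,-0.6,0,0,-0.44,0,0,0]}}

```text
time_s: 8.98
position: [0.5946, -0.1321, 0.2586]
tool_rot: [[-0.937, 0.35, 0.004], [0.35, 0.937, -0.002], [-0.004, -0.0, -1.0]]
ft_force: [-0.0, 0.4, -0.8]
grip_width: 0.0684
gripper_force: 0.0
```

Run:
```python
from h import *
snap("scene","s5.png",(280,190,400,300),5)
plan([.456,.189,.25],9.6); plan([.456,.189,.25],189.6)
```

```text
t 9.0333 pos [ 0.5941 -0.1319  0.2566] shift [0.4834 0.5045 0.013 ] turn [1.000e-04 1.000e-04 4.992e-01]
t 9.0333 pos [ 0.5941 -0.1319  0.2566] shift [0.4834 0.5045 0.013 ] turn [-2.0000e-04  1.0000e-04 -1.0008e+00]
```

View pics/s5.png

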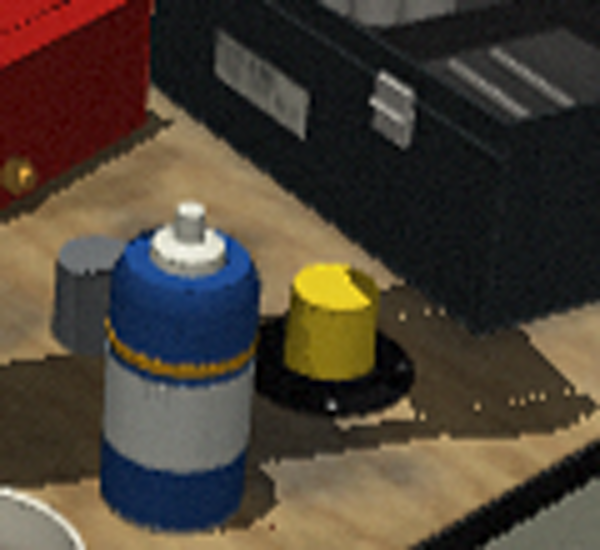

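The cap at (330,320) stands upright in the dish and the can is still standing. Now the handle.

Request:
{"method": "arm_command", "body": {"commands": [-1,0.483,0.504,0.01,0,0,0.499,-1,0.483,0.504,0.01,0,0,0.499,-1,0.483,0.504,0.01,0,0,0.499,-1,0.483,0.504,0.01,0,0,0.499,-1,0.483,0.504,0.01,0,0,0.499,-1,0.483,0.504,0.01,0,0,0.499,-1,0.483,0.504,0.01,0,0,0.499,-1,0.483,0.504,0.01,0,0,0.499,-1,0.483,0.504,0.01,0,0,0.499,-1,0.483,0.504,0.01,0,0,0.499,-1,0.483,0.504,0.01,0,0,0.499,-1,0.483,0.504,0.01,0,0,0.499]}}

```text
time_s: 10.03
position: [0.4563, 0.1882, 0.2504]
tool_rot: [[-0.168, 0.986, -0.002], [0.986, 0.168, -0.001], [-0.0, -0.002, -1.0]]
ft_force: [0.4, -0.3, 0.7]
grip_width: 0.0853
gripper_force: 0.0
```

Run:
```python
from h import *
plan([.456,.189,.092],9.6)
```

```text
t 10.0333 pos [0.4563 0.1882 0.2504] shift [1.800e-03 2.000e-04 3.168e-01] turn [-0.0009  0.0001  0.0008]
```

Request:
{"method": "arm_command", "body": {"commands": [0.1,0.002,0,0.05,0,0,0,0.1,0.002,0,0.1,0,0,0,0.1,0.002,0,0.15,0,0,0,0.1,0.002,0,0.17,0,0,0,0.1,0.002,0,0.17,0,0,0,0.1,0.002,0,0.2,0,0,0,0.1,0.002,0,0.23,0,0,0,0.1,0.002,0,0.26,0,0,0,0.1,0.002,0,0.29,0,0,0,0.1,0.002,0,0.314,0,0,0,0.1,0.002,0,0.314,0,0,0,0.1,0.002,0,0.314,0,0,0]}}

```text
time_s: 11.03
position: [0.4568, 0.189, 0.0947]
tool_rot: [[-0.166, 0.986, -0.0], [0.986, 0.166, -0.0], [-0.0, -0.0, -1.0]]
ft_force: [0.5, -0.2, 0.3]
grip_width: 0.0386
gripper_force: 0.0
```

Request:
{"method": "arm_command", "body": {"commands": [0.4,0,0,0,0,0,0,0.6,0,0,0,0,0,0,0.8,0,0,0,0,0,0,0.9,0,0,0,0,0,0,0.9,0,0,0,0,0,0,0.9,0,0,0,0,0,0,0.9,0,0,0,0,0,0], "newtons": 30}}

```text
time_s: 11.62
position: [0.4584, 0.1896, 0.0956]
tool_rot: [[-0.167, 0.986, 0.006], [0.986, 0.167, 0.001], [-0.0, 0.006, -1.0]]
ft_force: [6.1, 0.1, -0.4]
grip_width: 0.0139
gripper_force: 29.4
```

Run:
```python
from h import *
s=env.observe();p=np.array(s["position"]);M=np.array(s["tool_rot"]);print(p,s["grip_width"],s["ft_force"])
x=np.array([np.cos(np.deg2rad(9.6)),np.sin(np.deg2rad(9.6)),0])
for a in np.arange(5,51,5):
    t=np.deg2rad(a);w=x*(.23*(1-np.cos(t))+.002*np.sin(t))+np.array([0,0,.23*np.sin(t)-.002*(1-np.cos(t))])
    print(a,np.round(M.T@w/.5,4))
```

```text
[0.45837545 0.18964043 0.0956212 ] 0.013894552281952995 [ 6.05085571  0.11561931 -0.4377914 ]
5 [-0.      0.0023 -0.0401]
10 [-0.      0.0082 -0.0798]
15 [-1.000e-04  1.740e-02 -1.188e-01]
20 [-1.000e-04  3.000e-02 -1.569e-01]
25 [-1.000e-04  4.590e-02 -1.938e-01]
30 [-1.000e-04  6.500e-02 -2.291e-01]
35 [-1.000e-04  8.700e-02 -2.626e-01]
40 [-2.000e-04  1.119e-01 -2.941e-01]
45 [-2.000e-04  1.395e-01 -3.233e-01]
50 [-2.000e-04  1.694e-01 -3.500e-01]
```

Request:
{"method": "arm_command", "body": {"commands": [0.9,0,0.003,-0.01,0,0,0,0.9,0,0.004,-0.03,0,0,0,0.9,0,0.006,-0.05,0,0,0,0.9,0,0.009,-0.07,0,0,0,0.9,0,0.013,-0.09,0,0,0,0.9,0,0.018,-0.11,0,0,0,0.9,0,0.023,-0.13,0,0,0,0.9,0,0.03,-0.148,0,0,0,0.9,0,0.033,-0.157,0,0,0,0.9,0,0.033,-0.157,0,0,0]}}

```text
time_s: 12.45
position: [0.4714, 0.1919, 0.1737]
tool_rot: [[-0.167, 0.986, -0.003], [0.986, 0.167, -0.001], [-0.001, -0.003, -1.0]]
ft_force: [-4.8, -2.7, -0.3]
grip_width: 0.0139
gripper_force: 29.5
```

Run:
```python
from h import *
s=env.observe();print(np.round(s["position"],4),s["grip_width"],s["gripper_force"],np.round(s["ft_force"],1),np.round(s["tool_rot"],3))
```

```text
[0.4714 0.1919 0.1737] 0.01387767463870513 29.484966695308685 [-4.8 -2.7 -0.3] [[-0.167  0.986 -0.003]
 [ 0.986  0.167 -0.001]
 [-0.001 -0.003 -1.   ]]
```

Request:
{"method": "arm_command", "body": {"commands": [0.9,0,0.006,-0.018,0,0,0,0.9,0,0.014,-0.037,0,0,0,0.9,0,0.023,-0.054,0,0,0,0.9,0,0.033,-0.072,0,0,0,0.9,0,0.044,-0.089,0,0,0,0.9,0,0.055,-0.106,0,0,0,0.9,0,0.068,-0.122,0,0,0,0.9,0,0.08,-0.137,0,0,0,0.9,0,0.094,-0.152,0,0,0,0.9,0,0.107,-0.166,0,0,0,0.9,0,0.122,-0.18,0,0,0,0.9,0,0.137,-0.193,0,0,0]}}

```text
time_s: 13.45
position: [0.5358, 0.2033, 0.2729]
tool_rot: [[-0.168, 0.986, -0.008], [0.986, 0.168, -0.002], [-0.001, -0.008, -1.0]]
ft_force: [-27.7, -6.8, 25.9]
grip_width: 0.0141
gripper_force: 31.1
```

Request:
{"method": "arm_command", "body": {"commands": [0.9,0,0,0,0,0,0,0.9,0,0,0,0,0,0,0.9,0,0,0,0,0,0,0.9,0,0,0,0,0,0,0.9,0,0,0,0,0,0,0.9,0,0,0,0,0,0]}}

```text
time_s: 13.95
position: [0.5367, 0.2035, 0.2732]
tool_rot: [[-0.168, 0.986, -0.004], [0.986, 0.168, -0.001], [-0.001, -0.004, -1.0]]
ft_force: [-22.8, -6.2, 24.6]
grip_width: 0.0138
gripper_force: 31.3
```

Run:
```python
from h import *
s=env.observe();p=np.array(s["position"]);h=np.array([.683,.227,.09])
print(np.round(p,4),s["grip_width"],s["gripper_force"],np.round(s["ft_force"],1))
r=np.hypot(*(h-p)[:2]);print("angle",np.rad2deg(np.arctan2(p[2]-.09,r)),"radius",np.hypot(r,p[2]-.09))
snap("scene","s6.png",(180,60,400,300),2.5)
```

```text
[0.5367 0.2035 0.2732] 0.013756682050600266 31.331047117710114 [-22.8  -6.2  24.6]
angle 51.03198841190833 radius 0.23567551776632503
```

View pics/s6.png

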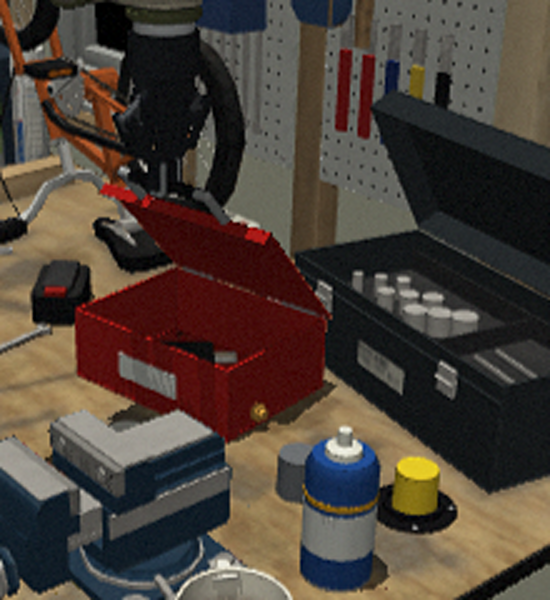

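The lid is up, with its front-right corner at (270,236), and the cap at (417,485) and can are in place. A radial push of about 35 N remains on the tool, so I'll move a few mm outward to relieve it.

Request:
{"method": "arm_command", "body": {"commands": [0.9,0,-0.002,-0.003,0,0,0,0.9,0,-0.005,-0.006,0,0,0,0.9,0,-0.007,-0.008,0,0,0,0.9,0,-0.007,-0.008,0,0,0,0.9,0,-0.007,-0.008,0,0,0,0.9,0,-0.007,-0.008,0,0,0]}}

```text
time_s: 14.5
position: [0.5363, 0.2033, 0.2734]
tool_rot: [[-0.167, 0.986, -0.001], [0.986, 0.167, 0.0], [0.0, -0.001, -1.0]]
ft_force: [-2.8, 0.2, -0.3]
grip_width: 0.0139
gripper_force: 30.2
```

Run:
```python
from h import *
s=env.observe();p=np.array(s["position"]);h=np.array([.683,.227,.09])
print(np.round(p,4),s["grip_width"],s["gripper_force"],np.round(s["ft_force"],1))
r=np.hypot(*(h-p)[:2]);print("angle",np.rad2deg(np.arctan2(p[2]-.09,r)))
d=snap("scene")
x=np.array([.986,.167,0]);y=np.array([-.167,.986,0]);z=np.array([0,0,1])
for a in(44,50,56):
  t=np.deg2rad(a);f=-x*np.cos(t)+z*np.sin(t);n=x*np.sin(t)+z*np.cos(t)
  print(a,[np.round((proj(d,h+.185*f+n*o-.124*y)-[180,60])*2.5) for o in(.008,-.011)],np.round((proj(d,h+.185*f+n*.008+.124*y)-[180,60])*2.5))
```

```text
[0.5363 0.2033 0.2734] 0.01385588471476178 30.19364833831787 [-2.8  0.2 -0.3]
angle 50.98039794503079
44 [array([264., 240.]), array([255., 256.])] [ 99. 188.]
50 [array([273., 225.]), array([264., 240.])] [108. 175.]
56 [array([283., 211.]), array([273., 225.])] [117. 163.]
```

```bash
python3 -c "
from rig import env
print(env.close_job())"
```

```text
the job is handed in; nothing more can be done
None
```

The yellow cap sits upright in the black holder, the can stands where it was, and the gripper is holding the lid still at about 50 degrees. I never moved the arm near the battery pack, hex keys or tape. The job is handed in, and no verdict came back.

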